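Send the round sachet cup down the serving rail

ROBOT

A 7-joint arm with a two-finger parallel gripper is mounted at the origin on the work surface. World frame = base frame: x ahead of the robot, y to its left, z up, the work surface at z = 0. Lengths are in m, angles in rad, forces in N, time in s.
With the tool pointing down it reaches from about 0.425 to 0.925 m from the base axis. Payload 6.8 kg.
Tool frame: the origin (TCP) lies midway between the tips of the shut fingers; the grasp point (between the pads) lies 19 mm behind it; z points along the fingers, y is the direction in which the jaws open and shut (so a half turn about z gives the same grasp; the last joint's range is limited). The gripper opens to 85 mm and grips with 20 to 120 N. Pads are 22 mm wide; open, the fingers measure 114 mm over their backs; the gripper's body (76 mm by 85 mm) begins 54 mm behind the grasp point. The pads swing forward as they close: fully open they stand 13 mm farther back than shut.
Start: joints at [-1.227, 0.477, 0.022, 1.555, -0.011, 1.109, -0.083], TCP at [0.295, 0.607, 0.231] pointing down, gripper open.
Joint ranges: [-2.96, 2.96], [-0.34, 2.1], [-1.41, 1.46], [0.24, 2.44], [-1.37, 4.51], [0.17, 1.92], [-2.96, 2.96]. Speed limits (rad/s): [2.39, 2.39, 3.14, 3.14, 3.14, 3.14, 3.14].

INTERFACE

Orientations are given as a rotation vector (axis times angle).
In Python, from bench import r gives the robot as it stands. The module is installed in compiled form; this text tells all that it offers.
- The arm moves only by the tool play_rows, never from a script. Its argument "plan" is a list of rows, each a list of 7 numbers: the shift along the world's x, y, z in mm, then the turn, a rotation vector about the world's x, y, z in rad, then the finger opening in mm, from 0 to 85.4. A call has 1 to 12 rows; each row is the pose to reach, as a shift and turn from the pose commanded when the call began; what a row does not reach only later rows make up. A row lasts 1/10 s, in which the tool goes at most 50 mm and 8.59 degrees, less where a joint would pass 70% of its speed; a pose out of reach is approached as far as the arm can. A call with a gripper value outside its range is refused whole. The fingers move at their own pace and stop on an object; "grip_force" is the grip in N (left out, the last holds). Time passes only in rows, so rows that repeat a pose let the fingers close. It gives the time, the measured TCP pose, the force and the opening at its end, in the units of the state.
- r.get_obs(): the state, without advancing time (a new reading comes with each control period).
- r.grab_frame(name): name is "side" or "top" or "wrist"; returns a dict with "color" (420x560x3 uint8, blue, green, red), "z_map" (420x560 float32, m along the optical axis (not along the pixel's ray), 0 where there is no reading), "camera_matrix" (3x3 intrinsics, pixels), "R" (3x3) and "t" (3): a world point X has camera coordinates R X + t. Camera axes: x right, y down, z forward; pixel columns grow to the right and rows downward; lengths in m; the calibration is good to about 2 mm. The wrist camera is an equidistant fisheye: a pixel r from the principal point sees the ray r / f radians off the axis. A picture is of the moment at which its call begins.
- r.hand_in(): hands the job in, once; it reports no verdict.
The state is a dict: "clock": time; "joints": joint angles; "qvel": joint speeds; "tau": joint torques, N m; "tcp_pos": TCP position; "orientation": TCP orientation; "contact_force": force on the tool from outside, world axes, zero at the start; "moment": the same for the moment, N m; "grip_width": finger opening in m.
Only numpy, scipy, OpenCV 4.12 (cv2) and the standard library are available. Lean on these libraries where they do the work, as an engineer would, in place of code of your own. Each camera call takes 0.05 s, during which the arm holds its last target.

TASK

Take the roller hanger that carries the round cup (leave the one with the square tray where it stands) and hook it over the sloped bar of the serving rail near the bar's high end, both wheels on the bar. Let go there, so that it rolls down by itself, without being pushed or guided, to the stop plate at the low end, and is left hanging there at rest.

Things in the scene. Friction and masses are not known exactly. Their poses are not given: they have to be found in the camera images.
- cup_hanger: C-shaped dark steel hanger, white round cup, 0.4 kg, upright. Origin: at its foot, under wheels and grip; z up, C opens to +x, rolls along y. All mm: two wheels at y -20 and +20 under the top plate: groove bottom z 95, flanges down to z 88, groove 12 wide, mouth 22. Cup rim z 45; spine at x -40. Bar enters from +x between z 45 and 88, then lower. Grip: white post 22 square, x=y=0, z 128-178.
- tray_hanger: Bystander, stays put: same hanger, origin, axes and sizes, but a square tray 84 x 84 mm where the other has a round cup 84 mm wide (rims z 45 mm). On both, in mm: base about 92 wide, x -40 to +53; spine plate 5 x 50; top plate z 122-128, x -42 to +14, y -42 to +42; wheels turn freely, flange radius 16, groove radius 9.
- rail_load (a point): Place to hang: point on the top edge of the fixed rail's bar near its high end, mid thickness, 165 mm above the counter. Steel bar on edge, 6 mm thick, 18 mm high, free at the sides and below. Rail axes: z vertical, y level along the bar to the low end, x across it, away from the robot. Falls 7 degrees to +y. Posts under the ends, 86 mm behind this point and 325 mm ahead.
- rail_stop (a point): Point on the same top edge at the face of the stop plate (36 mm wide, 40 mm above the bar) at the low end, 320 mm down the bar from rail_load, 126 mm above the counter; same axes. A hanger let go rolls here at about 0.1 m/s, in 2 to 4 s; home, its top plate meets the stop and its origin lies 53 mm before this point in y and 89 mm below it, leaning 7 degrees.
Not all that is in view belongs to the job. What is shaped like the cup_hanger but green or purple is not meant.

How it is judged:
On the way:
1. the cup hanger sits on the bar with both wheels near the high end (origin within 15 mm of the bar's line and 70 mm of rail_load along it) (x of cup_hanger in the frame of rail_load between -0.015 and 0.015 m and y of cup_hanger in the frame of rail_load between -0.07 and 0.07 m and z of cup_hanger in the frame of rail_load between -0.115 and -0.086 m and angle between the y axis of cup_hanger and the y axis of rail_load, either way round below 0.3 rad), for 0.1 s.
At the end, for the whole second after the job is handed in: The cup hanger hangs on the bar by its wheels against the stop plate (within about 15 mm of home along the bar, 15 mm across, 12 mm in height, tilt under 17 degrees, in line with the bar within 17 degrees), at rest and released; the tray hanger is within 30 mm of where it stood (x of cup_hanger in the frame of rail_stop between -0.015 and 0.015 m and y of cup_hanger in the frame of rail_stop between -0.07 and -0.04 m and z of cup_hanger in the frame of rail_stop between -0.102 and -0.078 m and angle between the y axis of cup_hanger and the y axis of rail_stop, either way round below 0.3 rad and angle between cup_hanger's own z axis and vertical below 0.3 rad and linear speed of cup_hanger below 0.03 m/s and distance of tray_hanger from where it was at the start of the episode below 0.03 m); the robot touches nothing.
It fails at once if the robot touches the cup hanger while it is on the lower two thirds of the bar (less than 210 mm before the stop) (x of cup_hanger in the frame of rail_stop between -0.02 and 0.02 m and y of cup_hanger in the frame of rail_stop between -0.21 and 0 m and z of cup_hanger in the frame of rail_stop below -0.04 m and (contact force between cup_hanger and the fingers above 0.5 N or contact force between cup_hanger and the arm above 0.5 N)).
It fails at once if the tray hanger is moved by more than 30 mm or tipped (distance of tray_hanger from where it was at the start of the episode above 0.03 m or angle between tray_hanger's own z axis and vertical above 0.35 rad).
It also fails if it takes over 50 s, if anything falls off the work surface, if the arm or the gripper's body presses on something with over 40 N, if the wrist force passes 120 N, or if a joint passes its speed limit or range.

## Working session

There is one attempt and no reset: what is moved stays moved. The work goes in short steps, Python scripts to look and compute and a tool call to move; the robot and the scene stay as the last step left them, time stands still between calls to the robot, and variables do not carry over. Pictures are saved under pics/ and viewed, and the job is handed in when it is done.

Besides the shell and the picture viewer there is one more tool, called after "Call:" by a JSON object that holds its "method" and its "body", one argument or row to a line. play_rows: Moves the arm, as the interface text tells. Its arguments: {"type":"object","properties":{"plan":{"type":"array"},"grip_force":{"type":"number"}},"required":["plan"]}

```bash
mkdir -p pics; cat > h.py <<'E'
import numpy as np, cv2
from bench import r
def grab(n):
    f=r.grab_frame(n); np.savez('%s.npz'%n,**f); return f
def world(f,u,v,z=None):
    K=f['camera_matrix']; z=f['z_map'][v,u] if z is None else z
    c=np.array([(u-K[0,2])/K[0,0]*z,(v-K[1,2])/K[1,1]*z,z])
    return f['R'].T@(c-f['t'])
def cloud(f):
    K=f['camera_matrix']; z=f['z_map']; v,u=np.mgrid[:z.shape[0],:z.shape[1]]
    c=np.stack([(u-K[0,2])/K[0,0]*z,(v-K[1,2])/K[1,1]*z,z],-1)
    return (c-f['t'])@f['R']
E
python3 - <<'E'
from h import *
o=r.get_obs(); print(o['clock'],o['tcp_pos'],o['orientation'],o['joints'],o['contact_force'],o['grip_width'])
for n in ['side','top','wrist']:
    f=grab(n); cv2.imwrite('pics/%s0.png'%n,f['color']); print(n,f['camera_matrix'].ravel(),f['R'],f['t'])
E
```

```text
0.0 [0.2944732  0.60674448 0.23032531] [-7.03593975e-01 -3.06153540e+00  2.78748174e-03] [-1.22708631  0.47781334  0.02234618  1.55643167 -0.01147714  1.1092678
 -0.08310609] [-0.66373232  0.87968169  1.33844122] 0.08527303243426573
side [520.03493341   0.         272.77915504   0.         520.03493341
 210.49464963   0.           0.           1.        ] [[ 0.99887465 -0.04702177 -0.00619578]
 [-0.03785186 -0.71164512 -0.70151868]
 [ 0.02857745  0.70096375 -0.71262413]] [-0.46301566  0.182804    1.35286278]
top [421.99842875   0.         279.05101014   0.         421.99842875
 204.62351677   0.           0.           1.        ] [[ 6.18752155e-03 -9.99980854e-01 -8.01425415e-05]
 [-9.94800487e-01 -6.14732008e-03 -1.01657277e-01]
 [ 1.01654838e-01  7.08732432e-04 -9.94819477e-01]] [0.13501675 0.51692607 0.99318897]
wrist [325.1922621    0.         279.53326891   0.         325.1922621
 207.72433633   0.           0.           1.        ] [[ 4.36182679e-01  8.99857739e-01 -8.48951017e-04]
 [ 8.60145891e-01 -4.16655846e-01  2.94188634e-01]
 [ 2.64374198e-01 -1.29050208e-01 -9.55746999e-01]] [-0.67416367 -0.03956575  0.37895869]
```

View pics/side0.png

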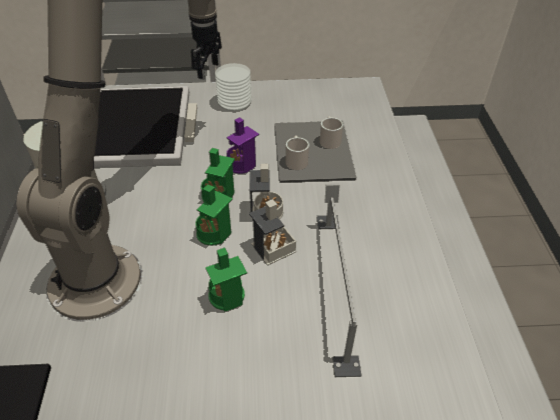

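View pics/top0.png

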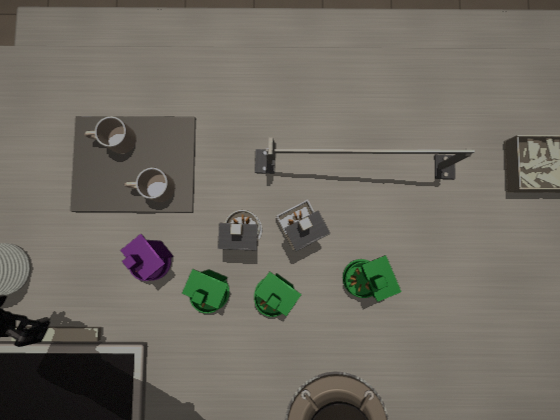

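View pics/wrist0.png

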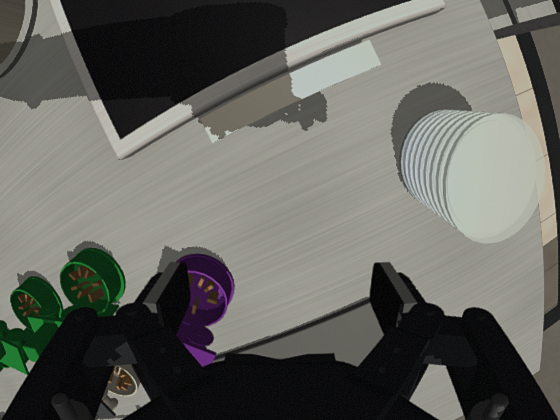

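Top view: the cup hanger's white grip is at about (237,229) and the tray hanger's at about (305,224). The bar runs from the stop at (270,150) to the high end at (472,152). Next I measure.

```bash
python3 - <<'E'
from h import *
f=dict(np.load('top.npz')); P=cloud(f)
c=f['color']
big=cv2.resize(c[110:260,190:480],None,fx=2.7,fy=2.7,interpolation=cv2.INTER_NEAREST); cv2.imwrite('pics/t1.png',big)
s=dict(np.load('side.npz'));Q=cloud(s)
cv2.imwrite('pics/s1.png',cv2.resize(s['color'][140:290,190:370],None,fx=4,fy=4,interpolation=cv2.INTER_NEAREST))
def sel(P,x,y,z): return (P[...,0]>x[0])&(P[...,0]<x[1])&(P[...,1]>y[0])&(P[...,1]<y[1])&(P[...,2]>z[0])&(P[...,2]<z[1])
for n,ff,PP in (('top',f,P),('side',s,Q)):
  a=world(ff,*( (237,229) if n=='top' else (264,168))); print(n,'grip',a)
  # bar
  a=world(f,305,224);
  m=sel(PP,(0.3,1),( -.4,.5),(0.10,0.26))
  n_,lab,st,ce=cv2.connectedComponentsWithStats(m.astype(np.uint8))
  for i in range(1,n_):
    if st[i,4]>15:
      p=PP[lab==i]; print(n,st[i],p.min(0).round(3),p.max(0).round(3),np.median(p,0).round(3))
E
```

```text
top grip [0.44996772 0.22360982 0.17878826]
top [ 266  137  209   25 1191] [ 0.609 -0.269  0.101] [0.646 0.168 0.18 ] [ 0.62  -0.068  0.15 ]
top [ 285  210   46   41 1014] [0.408 0.028 0.124] [0.495 0.125 0.183] [0.451 0.078 0.13 ]
top [ 218  223   40   28 1016] [0.407 0.185 0.125] [0.465 0.269 0.183] [0.437 0.224 0.13 ]
top [ 121  234   45   46 1186] [0.344 0.381 0.1  ] [0.44  0.476 0.183] [0.392 0.429 0.13 ]
top [ 362  255   40   47 1109] [ 0.301 -0.122  0.1  ] [ 0.398 -0.041  0.183] [ 0.351 -0.077  0.13 ]
top [ 182  269   47   35 1047] [0.301 0.246 0.1  ] [0.366 0.343 0.184] [0.328 0.295 0.13 ]
top [255 271  47  34 899] [0.3   0.09  0.101] [0.363 0.188 0.183] [0.321 0.144 0.13 ]
side grip [0.45135927 0.21751385 0.17767505]
side [226 117  33  34 573] [0.343 0.384 0.1  ] [0.44  0.478 0.185] [0.391 0.427 0.129]
side [209 148  25  33 544] [0.3   0.244 0.1  ] [0.365 0.342 0.183] [0.325 0.289 0.129]
side [249 164  21  32 537] [0.408 0.18  0.101] [0.466 0.27  0.182] [0.44  0.216 0.129]
side [324 183  33 159 909] [ 0.609 -0.271  0.1  ] [0.646 0.164 0.18 ] [ 0.62  -0.063  0.149]
side [206 184  26  37 571] [0.3   0.088 0.1  ] [0.361 0.188 0.185] [0.322 0.136 0.129]
side [249 199  35  39 753] [0.407 0.027 0.1  ] [0.493 0.122 0.184] [0.453 0.072 0.129]
side [ 205  247   42   43 1000] [ 0.302 -0.123  0.1  ] [ 0.398 -0.041  0.183] [ 0.35  -0.084  0.129]
```

```bash
ls pics
```

```text
s1.png
side0.png
t1.png
top0.png
wrist0.png
```

View pics/t1.png

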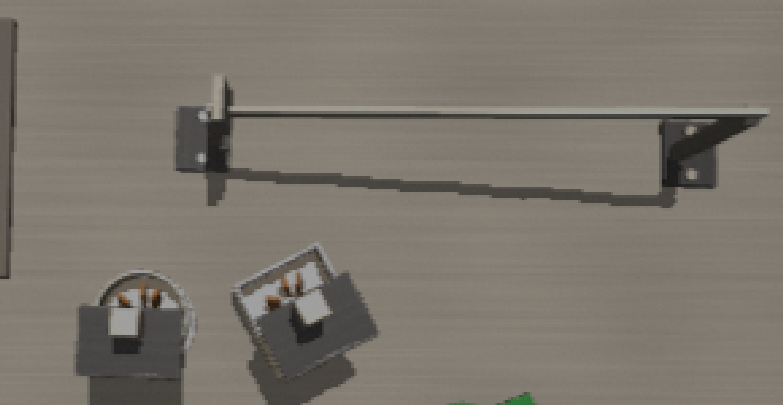

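View pics/s1.png

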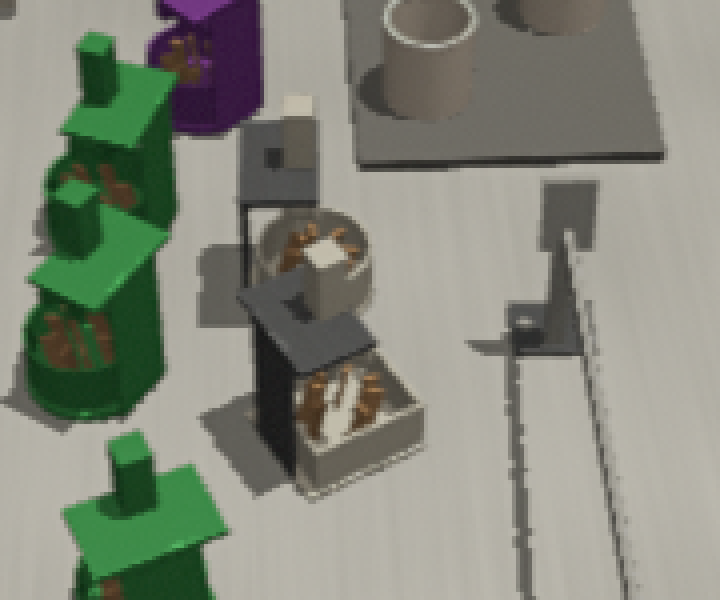

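```bash
python3 - <<'E'
from h import *
def sel(P,x,y,z): return (P[...,0]>x[0])&(P[...,0]<x[1])&(P[...,1]>y[0])&(P[...,1]<y[1])&(P[...,2]>z[0])&(P[...,2]<z[1])
for n in ('top','side'):
  P=cloud(dict(np.load(n+'.npz')))
  p=P[sel(P,(.38,.5),(.15,.3),(.170,.19))]; print(n,'grip',len(p),p.min(0),p.max(0),p.mean(0))
  p=P[sel(P,(.38,.5),(.15,.3),(.124,.135))]; print('plate',p.min(0),p.max(0),cv2.minAreaRect((p[:,:2]*1000).astype(np.float32)))
  p=P[sel(P,(.38,.5),(.0,.15),(.170,.19))]; print('traygrip',p.min(0),p.max(0),p.mean(0))
  p=P[sel(P,(.38,.52),(.0,.15),(.124,.135))]; print('trayplate',cv2.minAreaRect((p[:,:2]*1000).astype(np.float32)))
  p=P[sel(P,(.6,.65),(.155,.2),(.10,.2))]; print('stop',p.min(0),p.max(0),np.percentile(p,[5,50,95],axis=0))
  p=P[sel(P,(.6,.65),(-.3,.14),(.10,.2))]
  # top edge: keep highest per y-bin
  a=np.polyfit(p[:,1],p[:,2],1)
  q=p[p[:,2]>np.polyval(a,p[:,1])-.004]; print('bar z(y)',np.polyfit(q[:,1],q[:,2],1),'x(y)',np.polyfit(q[:,1],q[:,0],1),'y',q[:,1].min(),q[:,1].max())
  for y in (-.25,-.15,0,.1):
    w=p[abs(p[:,1]-y)<.01]; print(y,w.min(0),w.max(0))
  p=P[sel(P,(.55,.7),(-.3,.2),(.003,.02))]; print('feet',[ (k.min(0).round(3),k.max(0).round(3)) for k in (p[p[:,1]<0],p[p[:,1]>0]) if len(k)])
E
```

```text
top grip 117 [0.43978882 0.21545799 0.1730464 ] [0.46225954 0.23608431 0.18299949] [0.450674   0.22557145 0.17916484]
plate [0.40729406 0.18499865 0.12515362] [0.46508337 0.26919558 0.13424004] ((436.710693359375, 226.6825408935547), (84.22183990478516, 56.17679214477539), 87.88086700439453)
traygrip [0.44902652 0.07046598 0.17171791] [0.47542661 0.09706708 0.18260465] [0.46278892 0.08392383 0.17887059]
trayplate ((450.33465576171875, 76.77384948730469), (56.43275451660156, 84.13257598876953), 27.864702224731445)
stop [0.6095777  0.15576954 0.10220096] [0.64597631 0.16781281 0.16867922] [[0.60982982 0.15582279 0.11048066]
 [0.6257268  0.15818824 0.16487857]
 [0.64369348 0.16591497 0.16785396]]
bar z(y) [-0.10889081  0.14425394] x(y) [0.02784494 0.62311448] y -0.26888820339536224 0.13900899203445624
-0.25 [ 0.60980869 -0.25994091  0.10051399] [ 0.62316982 -0.24029873  0.17962566]
-0.15 [ 0.61592644 -0.15936912  0.145342  ] [ 0.62276034 -0.140314    0.16752461]
0 [ 0.62011426 -0.0090299   0.12579441] [0.62655961 0.00908294 0.14932491]
0.1 [0.62262666 0.0904057  0.12141563] [0.62913378 
[... 714 characters left out ...]
843] [0.64597189 0.16431378 0.16787591] [[0.60976877 0.15508152 0.13367921]
 [0.61965926 0.15694198 0.16008019]
 [0.64325078 0.16109503 0.16623929]]
bar z(y) [-0.09545931  0.1448084 ] x(y) [0.02702714 0.62308049] y -0.2712429007070404 0.10757400063208293
-0.25 [ 0.60988205 -0.25997365  0.10929374] [ 0.62431438 -0.24031284  0.17875277]
-0.15 [ 0.61670623 -0.15884116  0.14809107] [ 0.62318541 -0.14014487  0.1659047 ]
0 [ 0.62026337 -0.00947272  0.1271464 ] [0.62667838 0.009796   0.14765851]
0.1 [0.62271523 0.09614603 0.11552893] [0.62883018 0.10901432 0.13445671]
feet [(array([ 0.55 , -0.3  ,  0.003]), array([ 0.7 , -0.  ,  0.02])), (array([0.55 , 0.   , 0.003]), array([0.699, 0.2  , 0.02 ]))]
```

```bash
python3 - <<'E'
from h import *
from scipy.spatial.transform import Rotation as T
o=r.get_obs(); R=T.from_rotvec(o['orientation']).as_matrix(); print(R.round(4), np.degrees(np.arctan2(R[1,1],R[0,1])))
E
```

```text
[[-8.997e-01  4.366e-01 -6.000e-04]
 [ 4.366e-01  8.997e-01 -1.300e-03]
 [-1.000e-04 -1.400e-03 -1.000e+00]] 64.11518605905928
```

Call:
{"method": "play_rows", "body": {
  "plan": [
    [13,-32,10,0,0,-0.096,85],
    [26,-64,20,0,0,-0.192,85],
    [39,-95,20,0,0,-0.288,85],
    [52,-127,20,0,0,-0.384,85],
    [65,-159,20,0,0,-0.48,85],
    [78,-191,20,0,0,-0.576,85],
    [91,-223,20,0,0,-0.672,85],
    [104,-254,20,0,0,-0.768,85],
    [117,-286,20,0,0,-0.864,85],
    [130,-318,20,0,0,-0.96,85],
    [143,-350,20,0,0,-1.056,85],
    [156,-381,20,0,0,-1.151,85]
  ]
}}

```text
clock: 1.35
tcp_pos: [0.4509, 0.2247, 0.2512]
orientation: [-2.261, -2.181, 0.0]
contact_force: [0.7, -0.5, 0.2]
grip_width: 0.0847
```

Call:
{"method": "play_rows", "body": {
  "plan": [
    [0,0,0,0,0,0,85],
    [0,0,0,0,0,0,85]
  ]
}}

```text
clock: 1.55
tcp_pos: [0.4507, 0.2259, 0.2513]
orientation: [-2.257, -2.184, -0.0]
contact_force: [-0.4, -0.1, 0.3]
grip_width: 0.0849
```

```bash
cat > st.py <<'E'
from h import *
from scipy.spatial.transform import Rotation as T
def st():
    o=r.get_obs(); R=T.from_rotvec(o['orientation']).as_matrix()
    print('t',o['clock'],'tcp',o['tcp_pos'].round(4),'yaw_y',np.degrees(np.arctan2(R[1,1],R[0,1])).round(2),'z',R[:,2].round(4),'j',o['joints'].round(2),'F',o['contact_force'].round(2),'M',o['moment'].round(2),'w',round(o['grip_width'],4))
E
python3 - <<'E'
from st import *
st(); f=grab('wrist'); cv2.imwrite('pics/w2.png',f['color'])
f=grab('top'); cv2.imwrite('pics/t2.png',f['color'])
E
```

```text
t 1.55 tcp [0.4507 0.2259 0.2513] yaw_y -1.89 z [-2.e-04  2.e-04 -1.e+00] j [-0.92  0.17  0.38  1.95 -0.07  1.03 -0.54] F [-0.44 -0.09  0.28] M [ 0.05  0.02 -0.02] w 0.0849
```

View pics/w2.png

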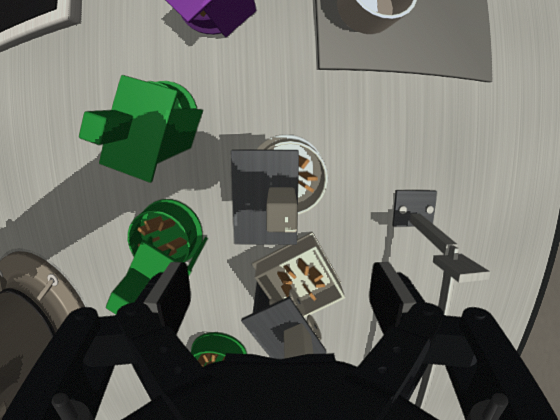

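The post is centred between the fingers at about (282,208), and the tray hanger is clear of the finger path. Going down.

Call:
{"method": "play_rows", "body": {
  "plan": [
    [0,0,-15,0,0,0,85],
    [0,0,-35,0,0,0,85],
    [0,0,-55,0,0,0,85],
    [0,0,-75,0,0,0,85],
    [0,0,-95,0,0,0,85],
    [0,0,-107,0,0,0,85],
    [0,0,-112,0,0,0,85],
    [0,0,-112,0,0,0,85]
  ]
}}

```text
clock: 2.45
tcp_pos: [0.4504, 0.2267, 0.139]
orientation: [-2.255, -2.187, 0.001]
contact_force: [-0.4, -0.4, 0.3]
grip_width: 0.0854
```

Call:
{"method": "play_rows", "body": {
  "plan": [
    [0,0,0,0,0,0,10],
    [0,0,0,0,0,0,10],
    [0,0,0,0,0,0,10],
    [0,0,0,0,0,0,10],
    [0,0,0,0,0,0,10],
    [0,0,0,0,0,0,10],
    [0,0,0,0,0,0,10],
    [0,0,0,0,0,0,10]
  ],
  "grip_force": 60
}}

```text
clock: 3.25
tcp_pos: [0.4513, 0.2265, 0.1397]
orientation: [2.257, 2.185, 0.002]
contact_force: [1.4, -0.1, 4.1]
grip_width: 0.0215
```

```bash
python3 - <<'E'
from st import *
st(); f=grab('side'); cv2.imwrite('pics/s3.png',cv2.resize(f['color'][100:290,170:370],None,fx=3,fy=3))
E
```

```text
t 3.25 tcp [0.4513 0.2265 0.1397] yaw_y -1.84 z [ 1.2e-03  7.0e-04 -1.0e+00] j [-0.88  0.33  0.35  2.06 -0.16  0.78 -0.47] F [ 1.42 -0.1   4.07] M [ 0.06 -0.37 -0.03] w 0.0215
```

View pics/s3.png

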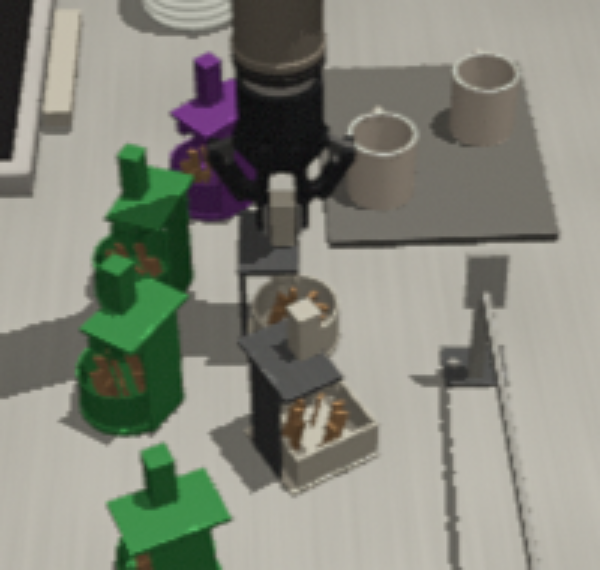

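Call:
{"method": "play_rows", "body": {
  "plan": [
    [0,0,5,0,0,0,10],
    [0,0,15,0,0,0,10],
    [0,0,32,0,0,0,10],
    [0,0,54,0,0,0,10],
    [0,0,79,0,0,0,10],
    [0,0,104,0,0,0,10],
    [0,0,129,0,0,0,10],
    [0,0,154,0,0,0,10],
    [0,0,179,0,0,0,10],
    [0,0,200,0,0,0,10],
    [0,0,215,0,0,0,10],
    [0,0,220,0,0,0,10]
  ]
}}

```text
clock: 4.5
tcp_pos: [0.4506, 0.2261, 0.3607]
orientation: [-2.257, -2.185, -0.002]
contact_force: [0.7, 0.7, -4.8]
grip_width: 0.0212
```

Call:
{"method": "play_rows", "body": {
  "plan": [
    [2,-8,0,0,0,0,10],
    [6,-26,0,0,0,0,10],
    [14,-58,0,0,0,0,10],
    [23,-94,0,0,0,0,10],
    [32,-131,0,0,0,0,10],
    [41,-168,0,0,0,0,10],
    [50,-205,0,0,0,0,10],
    [59,-242,0,0,0,0,10],
    [68,-279,0,0,0,0,10],
    [77,-316,0,0,0,0,10],
    [85,-348,0,0,0,0,10],
    [89,-367,0,0,0,0,10]
  ]
}}

```text
clock: 5.7
tcp_pos: [0.5384, -0.1446, 0.358]
orientation: [-2.261, -2.181, 0.005]
contact_force: [0.3, -0.6, -4.7]
grip_width: 0.0216
```

Call:
{"method": "play_rows", "body": {
  "plan": [
    [0,0,0,-0.02,0,0.005,10],
    [0,0,-5,-0.045,0,0.005,10],
    [0,0,-20,-0.07,0,0.005,10],
    [0,0,-40,-0.1,0,0.005,10],
    [0,0,-60,-0.122,0,0.005,10],
    [0,0,-80,-0.122,0,0.005,10],
    [0,0,-100,-0.122,0,0.005,10],
    [0,0,-110,-0.122,0,0.005,10],
    [0,0,-110,-0.122,0,0.005,10],
    [0,0,-110,-0.122,0,0.005,10]
  ]
}}

```text
clock: 6.7
tcp_pos: [0.5399, -0.1403, 0.2497]
orientation: [2.185, 2.129, -0.129]
contact_force: [0.2, -0.3, -4.1]
grip_width: 0.0214
```

```bash
python3 - <<'E'
from st import *
st(); f=grab('side'); cv2.imwrite('pics/s4.png',cv2.resize(f['color'][180:400,240:440],None,fx=2.7,fy=2.7))
f=grab('wrist'); cv2.imwrite('pics/w4.png',f['color'])
f=grab('top'); cv2.imwrite('pics/t4.png',cv2.resize(f['color'][100:260,260:500],None,fx=3,fy=3))
E
```

```text
t 6.7 tcp [ 0.5399 -0.1403  0.2497] yaw_y -1.48 z [ 7.000e-04 -1.218e-01 -9.926e-01] j [-0.49  0.3   0.69  1.88 -0.08  1.01  0.19] F [ 0.2  -0.25 -4.11] M [ 0.28 -0.07  0.03] w 0.0214
```

View pics/s4.png

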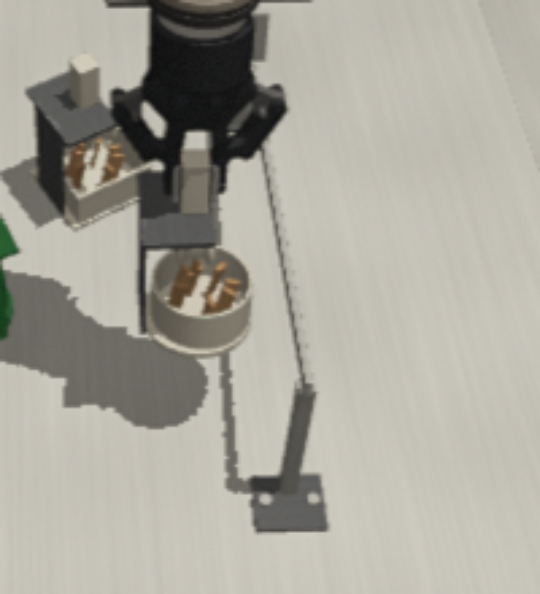

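View pics/w4.png

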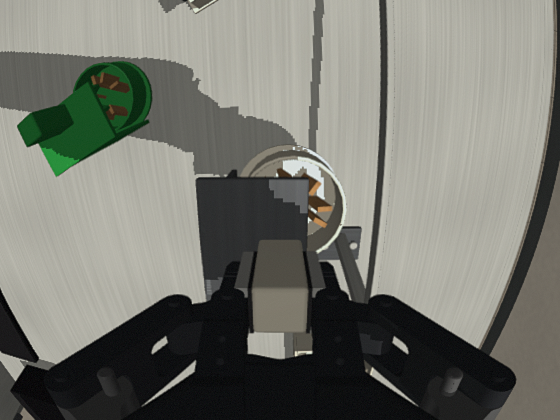

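View pics/t4.png

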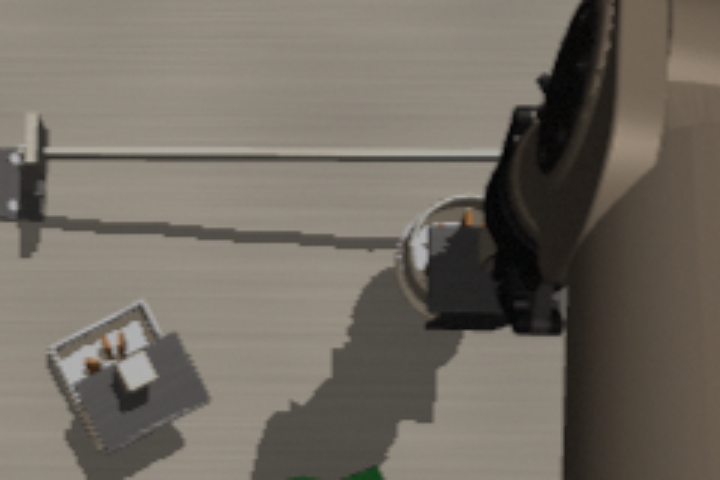

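The hanger is held upright beside the bar: in the side crop the cup is at (205,295) and the bar at (290,250). I'll measure the pose as held.

```bash
python3 - <<'E'
from st import *
f=dict(np.load('side.npz'));P=cloud(f)
def plane(p):
    c=p.mean(0);u,s,v=np.linalg.svd(p-c); n=v[2]*np.sign(v[2,2]); return c,n,s[2]/len(p)**.5
# predicted origin
o=r.get_obs();R=T.from_rotvec(o['orientation']).as_matrix(); n=-R[:,2]; org=o['tcp_pos']-.1397*n; print('org pred',org)
L=(P-org)
ax=np.array([R[0,1],R[1,1],0]);ax=np.array([R[0,1],R[1,1],R[2,1]]); ay=np.cross(n,ax)
Q=np.stack([L@ax,L@ay,L@n],-1)  # hanger frame pred
def s(x,y,z): return (Q[...,0]>x[0])&(Q[...,0]<x[1])&(Q[...,1]>y[0])&(Q[...,1]<y[1])&(Q[...,2]>z[0])&(Q[...,2]<z[1])
p=Q[s((-.05,.03),(-.05,.05),(.118,.136))]; print('plate',len(p),p.min(0).round(4),p.max(0).round(4),plane(p))
p=p[p[:,2]>.1245];print(plane(p))
p=Q[s((-.01,.05),(-.05,.05),(.038,.052))]; print('rim',len(p),p.min(0).round(4),p.max(0).round(4))
p=Q[s((-.02,.03),(-.03,.03),(.135,.19))]; print('post',len(p),p.min(0).round(4),p.max(0).round(4))
m=(abs(P[...,0]-.619)<.012)&(P[...,1]<.12)&(P[...,1]>-.27)&(P[...,2]>.11)&(P[...,2]<.19)
B=P[m]
for y in (-.25,-.23,-.21,-.19,-.17,-.15,-.13,-.11,-.09,-.07,-.05,0,.05):
    w=B[abs(B[:,1]-y)<.005]
    if len(w): print(y,len(w),np.percentile(w[:,2],[3,50,95]).round(4),w[:,0].min().round(4),w[:,0].max().round(4))
E
```

```text
org pred [ 0.54067209 -0.15776894  0.11164635]
plate 561 [-0.0438 -0.0449  0.1184] [0.0126 0.0436 0.1356] (array([-0.02012653, -0.01235408,  0.12810285]), array([-0.02010665, -0.01241807,  0.99972072]), np.float64(0.001910420313390988))
(array([-0.02025862, -0.01153817,  0.12830115]), array([-0.01679421, -0.0040657 ,  0.9998507 ]), np.float64(0.001648040765609734))
rim 228 [-0.0099 -0.0431  0.0382] [0.0498 0.0391 0.0486]
post 410 [-0.0198 -0.0139  0.1356] [0.0294 0.0125 0.1899]
-0.25 17 [0.1498 0.1737 0.1765] 0.611 0.6204
-0.23 17 [0.1562 0.1723 0.1751] 0.6148 0.6208
-0.21 15 [0.1549 0.1696 0.1725] 0.6152 0.6211
-0.19 16 [0.1534 0.1663 0.1685] 0.6154 0.6218
-0.17 15 [0.1539 0.1637 0.1677] 0.6164 0.621
-0.15 12 [0.148  0.163  0.1648] 0.6168 0.622
-0.13 14 [0.1459 0.16   0.1628] 0.6175 0.6234
-0.11 14 [0.1433 0.1566 0.1609] 0.6177 0.6241
-0.09 14 [0.14   0.1544 0.1576] 0.6179 0.6248
-0.07 11 [0.1394 0.1519 0.1546] 0.6188 0.6247
-0.05 14 [0.1382 0.149  0.1522] 0.6192 0.6234
0 8 [0.1414 0.1431 0.1453] 0.6211 0.6262
```

Call:
{"method": "play_rows", "body": {
  "plan": [
    [0,0,-8,0,0,0,10],
    [0,0,-18,0,0,0,10],
    [0,0,-24,0,0,0,10],
    [5,0,-24,0,0,0,10],
    [15,0,-24,0,0,0,10],
    [25,0,-24,0,0,0,10],
    [35,0,-24,0,0,0,10],
    [40,0,-24,0,0,0,10],
    [40,0,-24,0,0,0,10]
  ]
}}

```text
clock: 7.75
tcp_pos: [0.5807, -0.1406, 0.2253]
orientation: [2.185, 2.128, -0.13]
contact_force: [0.3, -0.5, -4.3]
grip_width: 0.0214
```

```bash
python3 - <<'E'
from st import *
st(); f=grab('side'); cv2.imwrite('pics/s5.png',cv2.resize(f['color'][180:400,240:440],None,fx=2.7,fy=2.7))
E
```

```text
t 7.75 tcp [ 0.5807 -0.1406  0.2253] yaw_y -1.51 z [ 7.000e-04 -1.222e-01 -9.925e-01] j [-0.44  0.4   0.66  1.81 -0.14  0.99  0.23] F [ 0.32 -0.51 -4.32] M [ 0.27  0.08 -0.01] w 0.0214
```

View pics/s5.png

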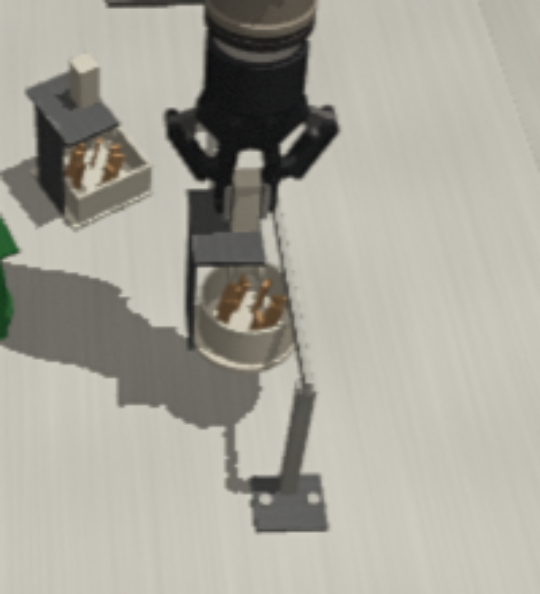

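The bar, at about (295,300) in the crop, is above the cup rim and below the plate, with no contact force. Continuing.

Call:
{"method": "play_rows", "body": {
  "plan": [
    [5,0,0,0,0,0,10],
    [12,0,0,0,0,0,10],
    [20,0,0,0,0,0,10],
    [28,0,0,0,0,0,10],
    [35,0,0,0,0,0,10],
    [39,0,0,0,0,0,10],
    [39,0,0,0,0,0,10]
  ]
}}

```text
clock: 8.5
tcp_pos: [0.6193, -0.1406, 0.2252]
orientation: [2.186, 2.128, -0.13]
contact_force: [-1.2, 0.1, -4.4]
grip_width: 0.0211
```

Call:
{"method": "play_rows", "body": {
  "plan": [
    [0,0,-3,0,0,0,10],
    [0,0,-6,0,0,0,10],
    [0,0,-9,0,0,0,10],
    [0,0,-11,0,0,0,10],
    [0,0,-12,0,0,0,10],
    [0,0,-12,0,0,0,10]
  ]
}}

```text
clock: 9.1
tcp_pos: [0.6186, -0.1407, 0.2132]
orientation: [2.187, 2.128, -0.13]
contact_force: [-0.4, 0.1, -4.4]
grip_width: 0.0216
```

```bash
python3 - <<'E'
from st import *
st(); f=grab('side'); cv2.imwrite('pics/s6.png',cv2.resize(f['color'][180:400,240:440],None,fx=2.7,fy=2.7))
f=grab('wrist'); cv2.imwrite('pics/w6.png',f['color'])
E
```

```text
t 9.1 tcp [ 0.6186 -0.1407  0.2132] yaw_y -1.54 z [ 1.000e-04 -1.216e-01 -9.926e-01] j [-0.4   0.48  0.64  1.73 -0.19  1.    0.25] F [-0.38  0.1  -4.39] M [0.35 0.01 0.06] w 0.0216
```

View pics/s6.png

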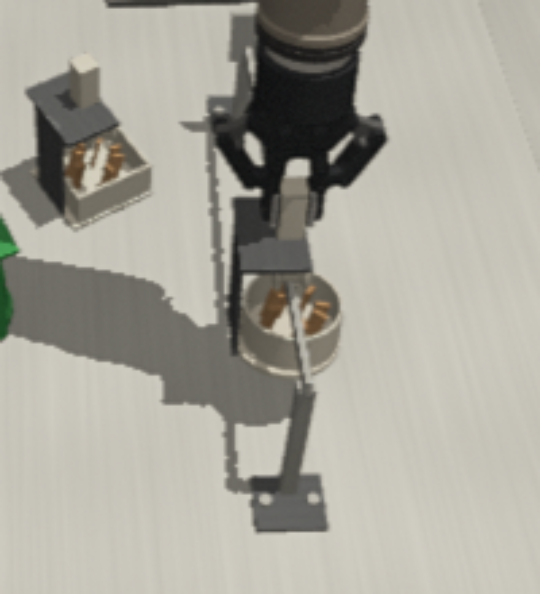

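View pics/w6.png

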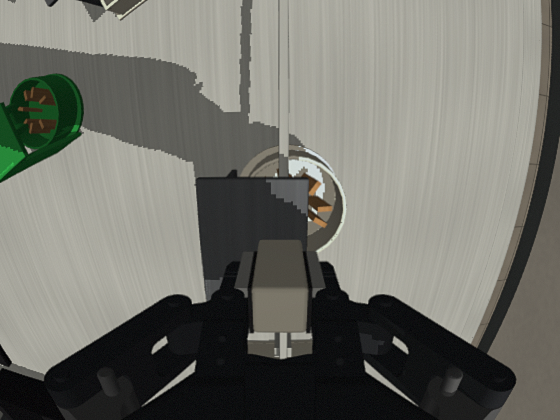

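The bar at (283,100) in the wrist view lines up with the post centre. Now lowering to contact.

Call:
{"method": "play_rows", "body": {
  "plan": [
    [0,0,-1,0,0,0,10],
    [0,0,-2,0,0,0,10],
    [0,0,-3,0,0,0,10],
    [0,0,-3,0,0,0,10]
  ]
}}

```text
clock: 9.6
tcp_pos: [0.6186, -0.1407, 0.2101]
orientation: [2.187, 2.128, -0.13]
contact_force: [-0.8, 0.0, -4.9]
grip_width: 0.0213
```

Call:
{"method": "play_rows", "body": {
  "plan": [
    [0,0,-1,0,0,0,10],
    [0,0,-1,0,0,0,10]
  ]
}}

```text
clock: 9.8
tcp_pos: [0.6186, -0.1407, 0.2091]
orientation: [2.187, 2.128, -0.13]
contact_force: [-0.9, -0.3, -4.3]
grip_width: 0.0213
```

Call:
{"method": "play_rows", "body": {
  "plan": [
    [0,0,-1,0,0,0,10],
    [0,0,-1,0,0,0,10]
  ]
}}

```text
clock: 10.0
tcp_pos: [0.6186, -0.1407, 0.2082]
orientation: [2.187, 2.128, -0.13]
contact_force: [-0.2, -0.1, -5.0]
grip_width: 0.0215
```

Call:
{"method": "play_rows", "body": {
  "plan": [
    [0,0,-1,0,0,0,10],
    [0,0,-1,0,0,0,10]
  ]
}}

```text
clock: 10.2
tcp_pos: [0.6186, -0.1407, 0.2072]
orientation: [2.187, 2.128, -0.13]
contact_force: [-0.1, 0.3, -4.9]
grip_width: 0.0214
```

Call:
{"method": "play_rows", "body": {
  "plan": [
    [0,0,-1,0,0,0,10],
    [0,0,-1,0,0,0,10]
  ]
}}

```text
clock: 10.4
tcp_pos: [0.6187, -0.1407, 0.2063]
orientation: [2.186, 2.128, -0.129]
contact_force: [-0.6, 0.4, -4.4]
grip_width: 0.0215
```

Call:
{"method": "play_rows", "body": {
  "plan": [
    [0,0,-1,0,0,0,10],
    [0,0,-1,0,0,0,10]
  ]
}}

```text
clock: 10.6
tcp_pos: [0.6189, -0.1408, 0.206]
orientation: [2.186, 2.128, -0.129]
contact_force: [-3.0, 0.7, 3.2]
grip_width: 0.0214
```

```bash
python3 - <<'E'
from st import *
st(); f=grab('side'); cv2.imwrite('pics/s7.png',cv2.resize(f['color'][230:340,310:380],None,fx=5,fy=5,interpolation=cv2.INTER_CUBIC))
P=cloud(f)
o=r.get_obs();R=T.from_rotvec(o['orientation']).as_matrix(); n=-R[:,2]; org=o['tcp_pos']-.1397*n; print(org)
L=P-org; ax=R[:,1]; ay=np.cross(n,ax); Q=np.stack([L@ax,L@ay,L@n],-1)
m=(abs(Q[...,0])<.02)&(Q[...,1]<-.03)&(Q[...,1]>-.09)&(Q[...,2]>.06)&(Q[...,2]<.13)
for q in Q[m][::2]: print(q.round(4))
E
```

```text
t 10.6 tcp [ 0.6189 -0.1408  0.206 ] yaw_y -1.54 z [ 8.000e-04 -1.215e-01 -9.926e-01] j [-0.4   0.49  0.64  1.74 -0.19  0.99  0.26] F [-3.04  0.65  3.19] M [ 0.37  0.59 -0.1 ] w 0.0214
[ 0.61896908 -0.15775563  0.06734143]
[ 0.0054 -0.0305  0.1299]
[-0.0119 -0.0327  0.1297]
[-0.0075 -0.0319  0.1287]
[-0.0033 -0.0325  0.1291]
[ 0.0013 -0.0309  0.1274]
[ 0.0097 -0.0315  0.1277]
[-0.0141 -0.0338  0.1278]
[-0.0077 -0.0342  0.128 ]
[-0.0033 -0.0333  0.127 ]
[ 0.0007 -0.0346  0.1281]
[ 0.0047 -0.0357  0.1292]
[ 0.0114 -0.0344  0.1276]
[-0.0147 -0.038   0.1291]
[-0.0102 -0.037   0.128 ]
[-0.0064 -0.039   0.1299]
[-0.0016 -0.0367  0.1274]
[ 0.0025 -0.0374  0.128 ]
[ 0.0065 -0.0384  0.1289]
[ 0.011  -0.0373  0.1276]
[-0.0169 -0.0393  0.1276]
[-0.0126 -0.0392  0.1273]
[-0.0086 -0.0405  0.1286]
[-0.0021 -0.04    0.1278]
[ 0.0017 -0.0418  0.1296]
[ 0.0082 -0.0416  0.1291]
[-0.0196 -0.0437  0.1292]
[-0.0154 -0.0439  0.1293]
[-0.0109 -0.0425  0.1277]
[-0.0066 -0.0422  0.1272]
[-0.002  -0.0407  0.1255]
[ 0.0021 -0.0414  0.1261]
[ 0.006  -0.0428  0.1274]
[ 0.0103 -0.0428  0.1273]
[-0.0196 -0.0447  0
[... 944 characters left out ...]
 0.     -0.0588  0.0955]
[ 0.0044 -0.0584  0.0949]
[-0.0013 -0.0563  0.0896]
[ 0.0016 -0.0622  0.0962]
[-0.0014 -0.058   0.0884]
[ 0.0011 -0.066   0.0972]
[-0.0016 -0.0598  0.0872]
[ 0.0006 -0.069   0.0975]
[-0.0013 -0.0598  0.084 ]
[ 0.0009 -0.0688  0.0942]
[-0.0017 -0.0627  0.0841]
[ 0.0004 -0.0724  0.0951]
[-0.0016 -0.063   0.0813]
[-0.     -0.0751  0.0951]
[ 0.0038 -0.0771  0.0972]
[-0.0015 -0.0735  0.0901]
[ 0.0014 -0.0793  0.0967]
[-0.0016 -0.0749  0.0886]
[ 0.0014 -0.0803  0.0947]
[-0.0018 -0.0768  0.0876]
[ 0.0007 -0.0846  0.0964]
[-0.0016 -0.077   0.0847]
[ 0.0002 -0.088   0.0973]
[-0.0019 -0.0798  0.0847]
[ 0.0004 -0.0882  0.0944]
[-0.0011 -0.0865  0.0893]
[-0.0013 -0.0886  0.0886]
```

View pics/s7.png

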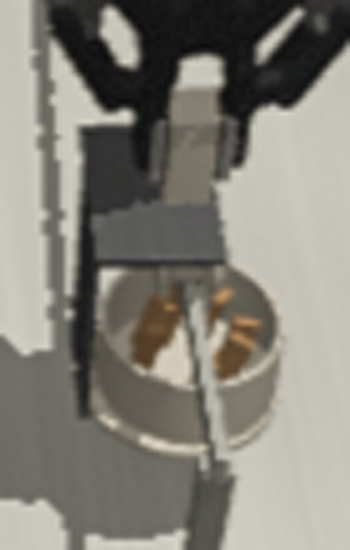

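Seated: the bar top lies at z ≈ 96 mm in the hanger frame, centred in the grooves, with about 8 N on the bar. Releasing; the jaws open across the bar, so nothing stands in the rolling direction.

Call:
{"method": "play_rows", "body": {
  "plan": [
    [0,0,0,0,0,0,85],
    [0,0,0,0,0,0,85],
    [0,0,0,0,0,0,85],
    [0,0,0,0,0,0,85]
  ]
}}

```text
clock: 11.05
tcp_pos: [0.6188, -0.1408, 0.2053]
orientation: [2.186, 2.128, -0.129]
contact_force: [-0.6, 0.4, 0.1]
grip_width: 0.0777
```

```bash
python3 - <<'E'
from st import *
st(); f=grab('side'); cv2.imwrite('pics/s8.png',cv2.resize(f['color'][160:380,240:440],None,fx=2.7,fy=2.7))
E
```

```text
t 11.05 tcp [ 0.6188 -0.1408  0.2053] yaw_y -1.53 z [ 6.000e-04 -1.219e-01 -9.925e-01] j [-0.4   0.49  0.64  1.74 -0.19  0.99  0.26] F [-0.64  0.42  0.11] M [ 0.1  -0.05 -0.03] w 0.0777
```

View pics/s8.png

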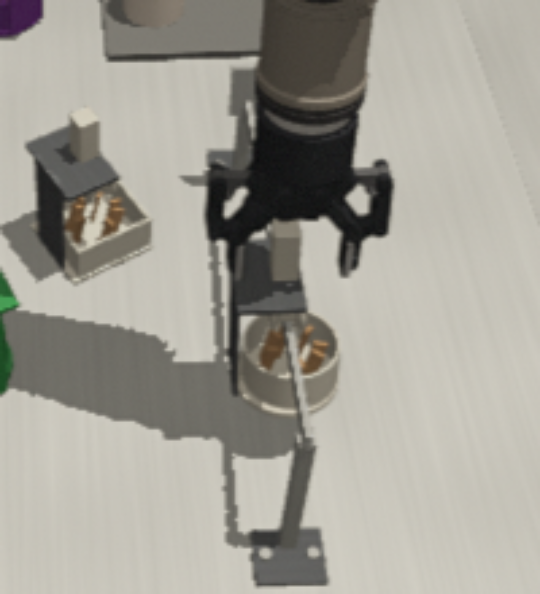

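The hanger hangs free between the open fingers. I raise the hand clear, up and away from the downhill side.

Call:
{"method": "play_rows", "body": {
  "plan": [
    [0,0,8,0,0,0,85],
    [0,0,24,0,0,0,85],
    [0,0,44,0,0,0,85],
    [0,0,68,0,0,0,85],
    [0,0,92,0,0,0,85],
    [0,0,112,0,0,0,85],
    [0,0,120,0,0,0,85]
  ]
}}

```text
clock: 11.8
tcp_pos: [0.6196, -0.1413, 0.3281]
orientation: [2.185, 2.126, -0.126]
contact_force: [0.0, -0.6, -0.5]
grip_width: 0.0846
```

```bash
python3 - <<'E'
from st import *
st(); f=grab('side'); cv2.imwrite('pics/s9.png',cv2.resize(f['color'][160:380,240:440],None,fx=2.7,fy=2.7))
E
```

```text
t 11.8 tcp [ 0.6196 -0.1413  0.3281] yaw_y -1.55 z [ 0.0041 -0.1219 -0.9925] j [-0.44  0.38  0.69  1.59 -0.12  1.22  0.22] F [ 0.02 -0.65 -0.48] M [ 0.17 -0.04 -0.08] w 0.0846
```

View pics/s9.png

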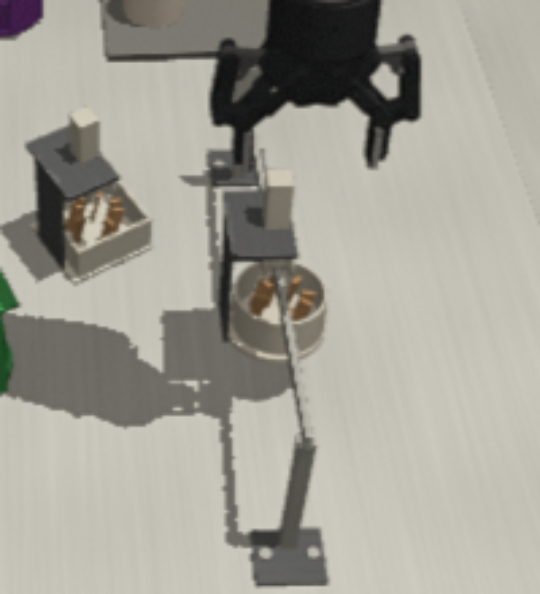

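It is rolling down by itself, the cup having moved from (290,360) to (278,305). I wait.

Call:
{"method": "play_rows", "body": {
  "plan": [
    [0,-10,10,0,0,0,85],
    [0,-20,20,0,0,0,85],
    [0,-30,30,0,0,0,85],
    [0,-30,30,0,0,0,85],
    [0,-30,30,0,0,0,85],
    [0,-30,30,0,0,0,85],
    [0,-30,30,0,0,0,85],
    [0,-30,30,0,0,0,85],
    [0,-30,30,0,0,0,85],
    [0,-30,30,0,0,0,85],
    [0,-30,30,0,0,0,85],
    [0,-30,30,0,0,0,85]
  ]
}}

```text
clock: 13.05
tcp_pos: [0.6187, -0.1706, 0.3553]
orientation: [2.186, 2.128, -0.13]
contact_force: [0.2, 0.2, -0.4]
grip_width: 0.0852
```

Call:
{"method": "play_rows", "body": {
  "plan": [
    [0,0,0,0,0,0,85],
    [0,0,0,0,0,0,85],
    [0,0,0,0,0,0,85],
    [0,0,0,0,0,0,85],
    [0,0,0,0,0,0,85],
    [0,0,0,0,0,0,85],
    [0,0,0,0,0,0,85],
    [0,0,0,0,0,0,85],
    [0,0,0,0,0,0,85],
    [0,0,0,0,0,0,85],
    [0,0,0,0,0,0,85],
    [0,0,0,0,0,0,85]
  ]
}}

```text
clock: 14.25
tcp_pos: [0.6187, -0.1707, 0.3553]
orientation: [2.186, 2.128, -0.13]
contact_force: [-0.1, -0.1, -0.7]
grip_width: 0.0848
```

Call:
{"method": "play_rows", "body": {
  "plan": [
    [0,0,0,0,0,0,85],
    [0,0,0,0,0,0,85],
    [0,0,0,0,0,0,85],
    [0,0,0,0,0,0,85],
    [0,0,0,0,0,0,85],
    [0,0,0,0,0,0,85],
    [0,0,0,0,0,0,85],
    [0,0,0,0,0,0,85],
    [0,0,0,0,0,0,85],
    [0,0,0,0,0,0,85],
    [0,0,0,0,0,0,85],
    [0,0,0,0,0,0,85]
  ]
}}

```text
clock: 15.45
tcp_pos: [0.6187, -0.1707, 0.3553]
orientation: [2.187, 2.128, -0.13]
contact_force: [-0.0, 0.8, 0.9]
grip_width: 0.085
```

```bash
cat > fin.py <<'E'
from st import *
import sys
st()
def sel(P,x,y,z): return (P[...,0]>x[0])&(P[...,0]<x[1])&(P[...,1]>y[0])&(P[...,1]<y[1])&(P[...,2]>z[0])&(P[...,2]<z[1])
for n in ('side','top'):
  f=grab(n); P=cloud(f); cv2.imwrite('pics/%s%s.png'%(n,sys.argv[1]),f['color'])
  p=P[sel(P,(.57,.66),(-.2,.15),(.18,.27))]
  if len(p): print(n,'post',len(p),p.min(0).round(4),p.max(0).round(4),p.mean(0).round(4))
  p=P[sel(P,(.56,.605),(-.2,.2),(.13,.19))]
  if len(p): print(n,'plate',len(p),p.min(0).round(4),p.max(0).round(4))
  p=P[sel(P,(.38,.5),(.0,.15),(.170,.19))]; print('traygrip',p.mean(0).round(4))
E
python3 fin.py 10
```

```text
t 15.45 tcp [ 0.6187 -0.1707  0.3553] yaw_y -1.54 z [ 3.000e-04 -1.217e-01 -9.926e-01] j [-0.39  0.37  0.7   1.54 -0.12  1.28  0.27] F [-0.02  0.75  0.9 ] M [ 0.18  0.01 -0.03] w 0.085
side post 50 [0.6127 0.1    0.1806] [0.6331 0.111  0.2124] [0.6227 0.1042 0.1967]
side plate 119 [0.5812 0.0667 0.1302] [0.6043 0.1535 0.1705]
traygrip [0.4625 0.0808 0.177 ]
top post 166 [0.6122 0.1016 0.1815] [0.6334 0.127  0.2195] [0.6211 0.1152 0.209 ]
top plate 489 [0.5814 0.0691 0.1305] [0.6049 0.1517 0.1716]
traygrip [0.4628 0.0839 0.1788]
```

View pics/side10.png

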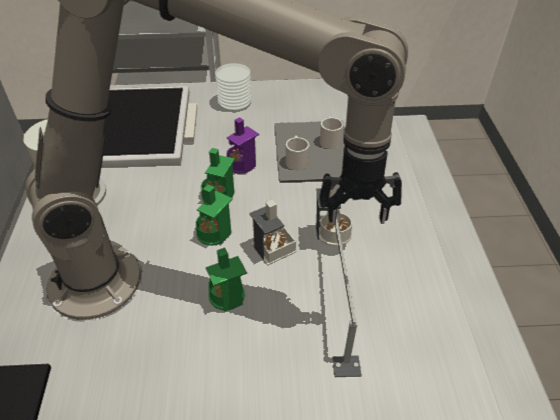

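View pics/top10.png

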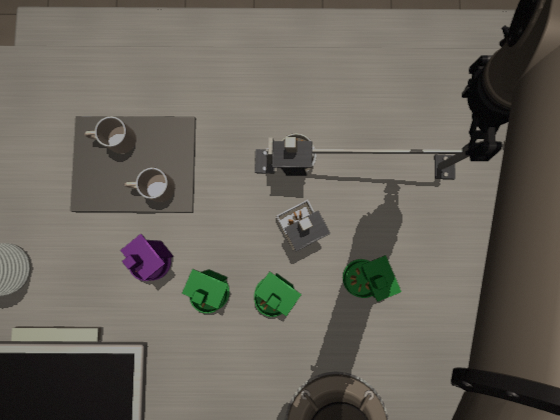

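The hanger is at the stop: plate edge at y ≈ 0.153, stop face at 0.155. A second look will confirm it is at rest.

Call:
{"method": "play_rows", "body": {
  "plan": [
    [0,0,0,0,0,0,85],
    [0,0,0,0,0,0,85],
    [0,0,0,0,0,0,85],
    [0,0,0,0,0,0,85],
    [0,0,0,0,0,0,85],
    [0,0,0,0,0,0,85],
    [0,0,0,0,0,0,85],
    [0,0,0,0,0,0,85],
    [0,0,0,0,0,0,85],
    [0,0,0,0,0,0,85]
  ]
}}

```text
clock: 16.55
tcp_pos: [0.6187, -0.1707, 0.3553]
orientation: [2.186, 2.128, -0.13]
contact_force: [-0.6, 0.2, 0.5]
grip_width: 0.0853
```

```bash
python3 fin.py 11; python3 -c "
import cv2,numpy as np
a=cv2.imread('pics/top10.png').astype(int);b=cv2.imread('pics/top11.png').astype(int)
print(abs(a-b)[120:200,250:330].max())"
```

```text
t 16.55 tcp [ 0.6187 -0.1707  0.3553] yaw_y -1.54 z [ 3.000e-04 -1.217e-01 -9.926e-01] j [-0.39  0.37  0.7   1.54 -0.12  1.28  0.27] F [-0.55  0.16  0.46] M [ 0.1  -0.    0.05] w 0.0853
side post 49 [0.6137 0.0997 0.1808] [0.634  0.11   0.2151] [0.6229 0.1046 0.1967]
side plate 117 [0.5815 0.0667 0.1304] [0.6047 0.1541 0.1703]
traygrip [0.4627 0.0804 0.177 ]
top post 165 [0.6119 0.1015 0.1801] [0.6336 0.127  0.2183] [0.6212 0.1151 0.2088]
top plate 488 [0.5812 0.069  0.1317] [0.605  0.1516 0.1712]
traygrip [0.4628 0.0838 0.1788]
8
```

```bash
python3 -c "
from bench import r
print(r.hand_in())"
```

```text
the job is handed in; nothing more can be done
None
```

I hooked the cup hanger on the bar near its high end and released it. It rolled down by itself to the stop plate, and I handed the job in with it hanging there; no verdict was reported.

**How it was done:** I gripped the post with the jaws across the bar, lifted over the tray hanger and tilted 7° to match the slope. I moved in from the robot's side and lowered until the wheels bore on the bar with about 8 N, then opened the jaws. The origin was then about 5 mm past rail_load along the bar. After that I raised the hand clear and did not touch the hanger again.

**Last checks, at 15.5 s and 16.6 s:**
- **At the stop:** the top plate's edge was at y ≈ 0.152–0.154 m and the stop face at about 0.155 m. The origin comes out at y ≈ 0.10, against about 0.102 for home.
- **At rest:** the two looks agreed within about 1 mm, apart from a few noisier edge points.
- **Tray hanger:** its measured position changed by less than 1 mm from the start.
- **Contact:** the hand stood well clear, and the wrist force was about zero.

**One disagreement:** the post's top measured about 3 mm nearer the robot than the bar's line, so the hanger leans slightly sideways. That is well within the 15 mm allowed.

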